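# Stack the keyed tray in the caddy and slide its cover shut

## Robot

A 6-joint arm with a two-finger parallel gripper is mounted at the origin on a cart in front of the work surface, level with it; the furniture and walls round the work are solid. World frame = base frame: x ahead of the robot, y to its left, z up, the work surface at z = 0. Lengths are in mm, angles in rad, forces in N, time in s.
With the tool pointing down it reaches from about 275 to 1000 mm from the base axis. Payload 8.4 kg.
Tool frame: the origin (TCP) lies on the centre line of the jaws, within the pads' length; the fingertips stand 25 mm ahead of it and the grasp point (between the pads) lies 6 mm ahead of it; z points along the fingers, y is the line along which they close (so a half turn about z gives the same grasp; the last joint's range is limited). The gripper opens to 85 mm and grips with 20 to 120 N. Pads are 22 mm wide; open, the fingers measure 114 mm over their backs; the gripper's body (76 mm by 85 mm) begins 54 mm behind the grasp point. The pads swing forward as they close: fully open they stand 13 mm farther back than shut.
Start: joints at [1.266, 0.353, 1.633, -0, 1.155, -0.002], TCP at [186.37, 596.569, 256.281] pointing down, gripper open.
Joint ranges: [-2.63, 2.63], [-0.92, 2.1], [0.06, 2.66], [-1.3, 4.44], [0, 2.69], [-3.02, 3.02]. Speed limits (rad/s): [2.22, 2.22, 2.79, 3.14, 3.14, 3.14].

## Interface

Orientations are given as [roll, pitch, yaw] about the fixed x, y, z axes, in that order (R = Rz(yaw) Ry(pitch) Rx(roll)).
In Python, from rig import r gives the robot as it stands.
- The arm moves only by the shell command python3 -m jog 'ROWS' [FORCE]. ROWS is JSON, a list of rows, each a list of 3 entries, a list of its own where there are three numbers: the turn, a rotation vector about the tool's x, y, z in rad, then the shift along the tool's x, y, z in m, then the opening, from -1 (shut) to 1 (fully open). In form: [[[rx, ry, rz], [x, y, z], gripper], ...]. A call has 1 to 12 rows; each row shifts and turns the commanded pose from where the row before left it, along the tool's axes as they then stand; what a row does not reach is not made up. A row lasts 1/10 s, in which the tool goes at most 50 mm and 8.59 degrees, less where a joint would pass 70% of its speed; a pose out of reach is approached as far as the arm can. A call with a gripper value outside its range is refused whole. The fingers move at their own pace and stop on an object; FORCE is the grip in N (left out, the last holds). Time passes only in rows, so rows that do not move let the fingers close. It gives the time, the measured TCP pose, the force, the opening and the grip force at its end, in the units of the state.
- r.sense(): the state, without advancing time (a new reading comes with each control period).
- r.grab_frame(name): name is "scene" or "top" or "wrist"; returns the picture (420x560x3 uint8, red, green, blue); there is no depth.
- r.camera_params(name): a dict with "fx", "fy", "cx", "cy" (pixels), "rvec" (rotation vector, rad) and "tvec" (3), from world to camera coordinates, as OpenCV has them; the wrist camera has in their place "hand_eye" (4x4, takes a point from camera to tool coordinates, whose origin is the TCP and whose axes are the flange's). Camera axes: x right, y down, z forward; pixel columns grow to the right and rows downward; lengths in mm; the calibration is good to about 2 mm. A picture is of the moment at which its call begins: read the wrist's pose just before it. camera_params takes no time and is no camera call.
- r.sign_off(): hands the job in; it is judged then, once.
The state is a dict: "clock": time; "qpos": joint angles; "qvel": joint speeds; "joint_efforts": joint torques, N m; "eef_pos": TCP position; "tcp_rot": TCP orientation; "contact_force": force on the tool from outside, world axes, zero at the start; "wrist_torque": the same for the moment, N m; "opening": opening from 0.0 (shut) to 1.0 (fully open); "grasp_force": force on a finger pad.
Only numpy, scipy, OpenCV 4.12 (cv2) and the standard library are available. Lean on these libraries where they do the work, as an engineer would, in place of code of your own. Each camera call takes 0.05 s, during which the arm holds its last target. There are 200 camera calls.

## Task

Slide the caddy's steel cover fully open, then lower the notched tray gently onto the tray that already lies in the caddy's well, turned so that its notch takes the upright key of the tray below and it sits flat on it. Let go, slide the cover fully shut again over the two trays, and do not disturb the white sauce cup, the spice jar or the shaker.

Things in the scene. Friction and masses are not known exactly. Their poses are not given: they have to be found in the camera images.
- case: Black caddy, 160 x 300 x 68 mm, fixed. Origin: centre of underside; y along its length. Its -y half is an open well (inside 150 mm in x, 142 mm in y, centred at y = -72 mm, floor 5 mm above the table); the +y half is a closed compartment. Steel guide lips on the long sides (top 68 mm) leave 140 mm between them; the end walls are 64 mm high.
- cover_grip (a point): Middle of the cover's grip rib: a black bar 60 mm along the caddy's x, 10 mm thick along its y, standing 22 mm above the steel cover plate (its middle 74 mm, its top 85 mm above the table), at the centre of the plate (148 x 143 x 4 mm, underside 59 mm, top 63 mm above the table). Pinch or push it along the caddy's y.
- cover (a joint): Position of the sliding cover in m: 0 = fully shut over the well, 0.142 = fully open over the closed compartment; it grows as the cover moves along the caddy's +y. About 2 N of friction; it stays where it is left. It starts shut or nearly so.
- base_tray: Round steel tray lying loose on the floor of the well, 120 mm across, 20 mm high, wall 3 mm, about 0.5 kg. Origin: centre of its underside; z up; its key is on its +x axis. When the cover is shut it is hidden below it.
- key (a point): The upright key of the base tray: a steel tab 8 mm (radial) x 15 mm (tangential) that stands 12 mm above the tray's rim, at the inside of the rim, 54 mm from the tray's centre on its +x axis. This point is in the middle of the tab at the height of the rim (20 mm above the tray's underside).
- notched_tray: Round steel tray to be stacked, on the table left or right of the caddy: 120 mm across, 30 mm high, wall 3 mm, floor 4 mm, about 0.25 kg. Origin: centre of underside. A notch runs through its full height at the rim on its +x axis (see notch). Seated, its underside is 20 mm above the base tray's underside and its top 4 mm below the cover plate; not seated, it blocks the cover.
- notch (a point): Point of the notched tray that lies over the key when seated: on its underside, 54 mm from its centre on +x. The notch reaches in to 46 mm radius and is 20 mm wide at 50 mm radius (where the key's inner side sits), wider at the rim: 2.5 mm free at each side of the key, 4 mm inwards.
- bar (a point): Middle of the top of the tray's grip bar: a steel bar 10 mm thick and 14 mm high that runs across the tray along its x axis, flush with its rim (top 30 mm above the underside, 12 mm free between bar and tray floor). Pinch it with the fingers closing along the tray's y axis.
- ramekin: White sauce cup, 70 mm across, 42 mm high, loose, on the side of the caddy where the notched tray is not; leave it. Origin: centre of its underside.
- spice_jar: Spice jar with a black cap, 45 mm across, 105 mm high, loose, behind the caddy; leave it. Origin: centre of its underside.
- shaker: Steel shaker, 52 mm across, 88 mm high, loose, behind the caddy; leave it. Origin: centre of its underside.
Mind the look-alikes: they are no part of the job. What is shaped like the notched_tray but purple is not meant.

How it is judged (in metres and radians):
On the way, in this order (a step that is already met when the one before it is completed fails the run):
1. the cover is slid open (value of joint cover above 0.13 m), for 0.2 s.
2. the notched tray sits flat on the base tray, its notch round the key (z of notched_tray in the frame of base_tray between 0.017 and 0.023 m and horizontal distance between notch and key below 0.008 m and horizontal distance between notched_tray and base_tray below 0.008 m and angle between notched_tray's own z axis and vertical below 0.05 rad), for 0.2 s.
At the end, for the whole second after the job is handed in: Notched tray at rest on the base tray: underside 17-23 mm above the base tray's, notch point within 8 mm of the key and centres within 8 mm (from above), tilt under 0.05 rad; base tray on the well floor (within 4 mm); cover shut to within 6 mm (all of step 2 and z of base_tray in the frame of case below 0.009 m and value of joint cover below 0.006 m and linear speed of notched_tray below 0.02 m/s); the robot touches nothing.
It fails at once if the sauce cup, the spice jar or the shaker is moved more than 30 mm (distance of any of ramekin, spice_jar, shaker from where it was at the start of the episode above 0.03 m).
It fails at once if the notched tray is dropped or thrown (faster than 0.45 m/s with no finger touching it) (linear speed of notched_tray above 0.45 m/s and contact force between the fingers and notched_tray below 0.05 N).
It also fails if it takes over 64 s, if anything falls off the work surface, if the arm or the gripper's body presses on something with over 40 N, if the wrist force passes 120 N, or if a joint passes its speed limit or range.

## Working session

There is one attempt and no reset: what is moved stays moved. The work goes in short steps, Python scripts to look and compute and a shell command to move; the robot and the scene stay as the last step left them, time stands still between calls to the robot, and variables do not carry over. Pictures are saved under pics/ and viewed, at most 10 in all, crops included, and the job is handed in when it is done.

```bash
mkdir -p pics; ls; python3 - <<'E'
from rig import r
import cv2,numpy as np
print(r.sense())
for n in ("scene","top"):
    im=r.grab_frame(n); cv2.imwrite(f"pics/{n}0.png",im[:,:,::-1]); print(n,r.camera_params(n))
print(r.camera_params("wrist"))
E
```

```text
pics
{'clock': 0.0, 'qpos': array([ 1.26560779e+00,  3.53680601e-01,  1.63416273e+00,  9.54825322e-06,
        1.15516631e+00, -2.40394439e-03]), 'qvel': array([-5.47676545e-04, -4.62897457e-04, -4.64720613e-04, -5.99228644e-04,
       -1.31019386e-03, -3.87046343e-05]), 'joint_efforts': array([-2.86192881e-04, -6.05232525e+01, -3.42061615e+01,  3.63801637e-04,
        9.15698474e-03, -3.57851980e-05]), 'eef_pos': array([186.22704189, 596.14116174, 255.52914174]), 'tcp_rot': array([-3.14017569e+00, -1.21361865e-05,  2.83880419e+00]), 'contact_force': array([ 0.21122872, -0.74102291, -0.02341689]), 'wrist_torque': array([-0.03704028, -0.04492301,  0.04197896]), 'grasp_force': 0.0, 'opening': 1.0000333006750597}
scene {'fx': 379.6060222847273, 'fy': 379.6060222847273, 'cx': 274.7774589049511, 'cy': 212.11216212515905, 'rvec': array([ 2.22014738, -0.56047867,  0.24757324]), 'tvec': array([-475.69041448,  222.61213388,  768.46993438])}
top {'fx': 522.3837126982855, 'fy': 522.3837126982855, 'cx': 282.3407648709113, 'cy': 205.03831325323088, 'rvec': array([ 2.14369717, -2.12005035,  0.189357  ]), 'tvec': array([  15.78994413,  564.55943409, 1236.05554483])}
{'fx': 320.5417481282769, 'fy': 320.5417481282769, 'cx': 280.45121346085614, 'cy': 208.70202507752853, 'hand_eye': array([[ 1.16245552e-03, -9.57302565e-01, -2.89085536e-01,
         7.34386779e+01],
       [ 9.99999301e-01,  1.17524080e-03,  1.29351590e-04,
         4.53813175e-01],
       [ 2.15916506e-04, -2.89085484e-01,  9.57303262e-01,
        -1.16941230e+02],
       [ 0.00000000e+00,  0.00000000e+00,  0.00000000e+00,
         1.00000000e+00]])}
```

View pics/scene0.png

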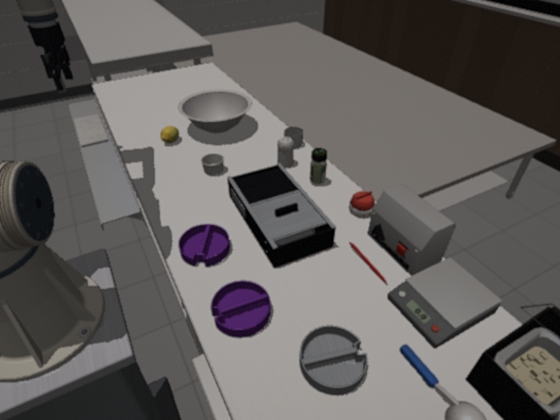

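View pics/top0.png

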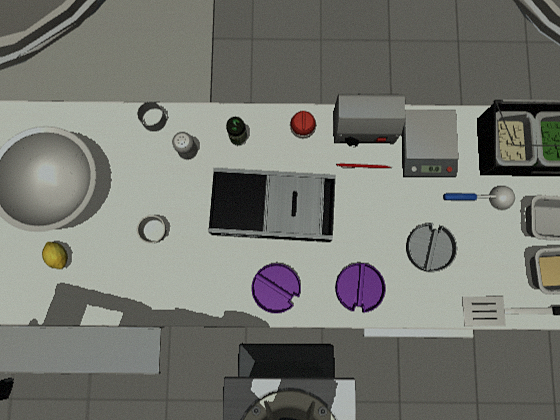

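The scene view shows the gripper parked up left, the caddy at about (280,212) and the grey tray at (333,358), with purple trays at (204,243) and (241,307). In the top view the caddy spans (211..335, 170..241), with its compartment on the left. The steel cover and rib are at (294,203), with a black gap at (330,205).

Candidates for the notched tray, in top-view pixels:
- purple tray (276,287): excluded by colour
- purple tray (360,287): excluded by colour
- grey steel tray (431,247): chosen
- steel scale (430,140) and round bowl (45,178): wrong shapes

I'll check the grey tray in a close crop, together with the caddy.

```bash
cat > h.py <<'E'
import numpy as np, cv2
from scipy.spatial.transform import Rotation as R
from rig import r
def ray(n,uv,pose=None):
    p=r.camera_params(n); uv=np.atleast_2d(np.asarray(uv,float))
    d=np.c_[(uv[:,0]-p['cx'])/p['fx'],(uv[:,1]-p['cy'])/p['fy'],np.ones(len(uv))]
    if n=='wrist':
        H=p['hand_eye']; s=pose; Rt=R.from_euler('xyz',s['tcp_rot']).as_matrix()
        return s['eef_pos']+Rt@H[:3,3], d@(Rt@H[:3,:3]).T
    M=R.from_rotvec(p['rvec']).as_matrix(); return -M.T@p['tvec'], d@M
def onz(n,uv,z,pose=None):
    c,d=ray(n,uv,pose); return c+d*((z-c[2])/d[:,2])[:,None]
def proj(n,X,pose=None):
    p=r.camera_params(n); X=np.atleast_2d(np.asarray(X,float))
    if n=='wrist':
        H=p['hand_eye']; Rt=R.from_euler('xyz',pose['tcp_rot']).as_matrix()
        x=((X-pose['eef_pos'])@Rt-H[:3,3])@H[:3,:3]
    else: x=X@R.from_rotvec(p['rvec']).as_matrix().T+p['tvec']
    return np.c_[p['fx']*x[:,0]/x[:,2]+p['cx'],p['fy']*x[:,1]/x[:,2]+p['cy']]
E
python3 - <<'E'
from h import *
im=cv2.imread('pics/top0.png')
a=cv2.resize(im[160:250,200:345],None,fx=5,fy=5,interpolation=cv2.INTER_CUBIC)[:, :725]
b=cv2.resize(im[215:280,395:470],None,fx=6,fy=6,interpolation=cv2.INTER_CUBIC)
cv2.imwrite('pics/caddy.png',a)
cv2.imwrite('pics/tray.png',b)
print(onz('top',[[294,203]],85),onz('top',[[211,170],[335,174],[333,241],[209,236]],66),onz('top',[[431,247],[433,225],[428,268]],30))
E
```

```text
[[563.32745998  -5.70973213  85.        ]] [[ 646.72972879  198.17461908   66.        ]
 [ 640.22004557 -106.31950006   66.        ]
 [ 475.17608316 -100.40900845   66.        ]
 [ 483.89552885  197.3802557    66.        ]] [[ 466.87495014 -345.66669395   30.        ]
 [ 521.67058089 -352.75139622   30.        ]
 [ 415.28417556 -336.32588747   30.        ]]
```

View pics/caddy.png

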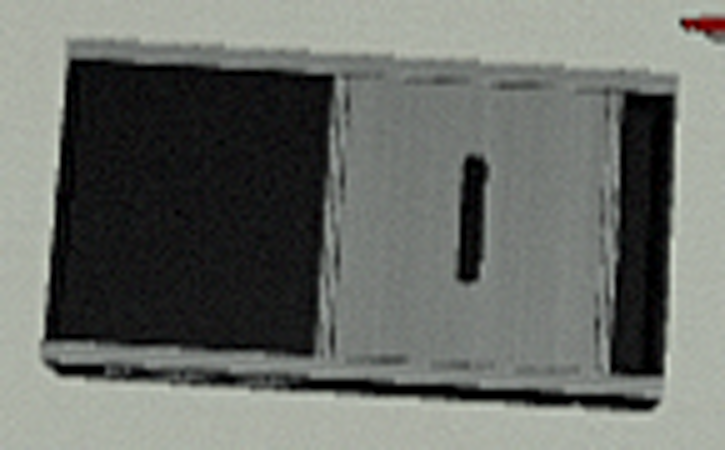

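View pics/tray.png

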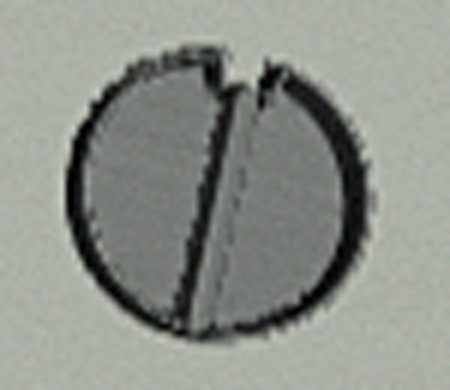

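The crops show an un-purple steel tray with its bar, the notch at the top end at crop (243,75), so the choice is confirmed. The caddy has its cover slightly open, the rib at crop (474,217), and the well gap on the right at crop (645,230).

```bash
python3 - <<'E'
from h import *
c=np.array([[68,40],[678,75],[662,388],[42,350]])/5+[200,160]
P=onz('top',c,68);print(P.round(1),P.mean(0).round(1))
d=P[0]-P[1]+P[3]-P[2];yaw=np.arctan2(-d[0],d[1]);print('caddy yaw',yaw)
rb=onz('top',np.array([[474,217],[478,155],[468,280]])/5+[200,160],85);print(rb.round(1))
e=rb[1]-rb[2];print('rib yaw',np.arctan2(e[1],e[0]))
yd=np.array([-np.sin(yaw),np.cos(yaw)]);print('rib y in caddy',(rb[0]-P.mean(0))[:2]@yd,'x',(rb[0]-P.mean(0))[:2]@[yd[1],-yd[0]])
s=r.sense();Rt=R.from_euler('xyz',s['tcp_rot']).as_matrix();print(s['eef_pos'],Rt.round(3))
E
```

```text
[[ 651.4  191.7   68. ]
 [ 637.2 -107.6   68. ]
 [ 483.1  -98.8   68. ]
 [ 498.1  199.1   68. ]] [567.5  46.1  68. ]
caddy yaw -0.04871405006893306
[[562.4  -7.6  85. ]
 [592.7  -9.4  85. ]
 [531.9  -5.   85. ]]
rib yaw -0.0718989751524084
rib y in caddy -53.90615558758026 x -2.465824648241977
[186.25239384 596.19013211 255.63194903] [[-0.955  0.298 -0.   ]
 [ 0.298  0.955 -0.001]
 [ 0.    -0.001 -1.   ]]
```

```bash
python3 -m jog '[[[0,0,0],[-0.015,-0.013,0],1],[[0,0,0],[-0.03,-0.026,0],1],[[0,0,0],[-0.03,-0.026,0],1],[[0,0,0],[-0.03,-0.026,0],1],[[0,0,0],[-0.03,-0.026,0],1],[[0,0,0],[-0.03,-0.026,0],1],[[0,0,0],[-0.03,-0.026,0],1],[[0,0,0],[-0.03,-0.026,0],1],[[0,0,0],[-0.03,-0.026,0],1],[[0,0,0],[-0.03,-0.026,0],1],[[0,0,0],[-0.03,-0.026,0],1],[[0,0,0],[-0.03,-0.026,0],1]]' 60
python3 -m jog '[[[0,0,0],[-0.03,-0.026,0.005],1],[[0,0,0],[-0.03,-0.026,0.005],1],[[0,0,0],[-0.03,-0.026,0.005],1],[[0,0,0],[-0.03,-0.026,0.005],1],[[0,0,0],[-0.03,-0.026,0.005],1],[[0,0,-0.085],[-0.02,-0.02,0.005],1],[[0,0,-0.085],[0,0,0],1],[[0,0,-0.083],[0,0,0],1],[[0,0,0],[0,0,0],1],[[0,0,0],[0,0,0],1]]'
python3 - <<'E'
from h import *
s=r.sense();cv2.imwrite('pics/w1.png',r.grab_frame('wrist')[:,:,::-1]);print(s['clock'],s['eef_pos'],s['tcp_rot'],s['qpos'])
print(proj('wrist',[[562.4,-7.6,85],[592.7,-9.4,85],[531.9,-5,85]],s))
E
```

```text
clock: 1.3
eef_pos: [426.6, 205.8, 256.2]
tcp_rot: [-3.141, 0.0, 2.839]
contact_force: [0.8, 1.3, -0.7]
opening: 1.002
grasp_force: 0.0
clock: 2.3
eef_pos: [543.5, 14.0, 226.2]
tcp_rot: [-3.141, -0.0, 3.089]
contact_force: [0.1, -0.7, 0.0]
opening: 1.002
grasp_force: 0.0
2.3 [543.45736374  13.96009609 226.18507389] [-3.14142662e+00 -4.39093339e-04  3.08916265e+00] [ 2.30001316e-02  2.59824632e-01  1.83792004e+00 -1.53218096e-04
  1.04429834e+00 -1.49528921e+00]
[[255.94604749 226.03590136]
 [256.42738121 258.43033017]
 [256.37934905 191.21970826]]
```

View pics/w1.png

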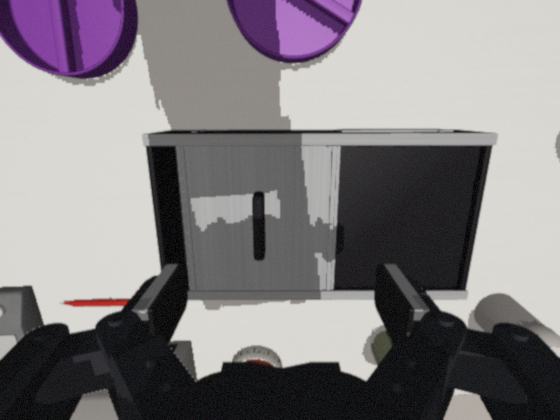

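The wrist view shows the rib at (258,192..260), close to the predicted (256,226). The caddy edges lie parallel to the image, so the yaw is right. Next I descend, pinch and check.

```bash
python3 -m jog '[[[0,0,0],[-0.01,-0.01,0.03],1],[[0,0,0],[-0.01,-0.009,0.03],1],[[0,0,0],[0,0,0.03],1],[[0,0,0],[0,0,0.025],1],[[0,0,0],[0,0,0.016],1],[[0,0,0],[0,0,0],-1],[[0,0,0],[0,0,0],-1],[[0,0,0],[0,0,0],-1],[[0,0,0],[0,0,0],-1],[[0,0,0],[0,0,0],-1],[[0,0,0],[0,0,0],-1]]' 40
```

```text
clock: 3.45
eef_pos: [563.6, -5.6, 96.3]
tcp_rot: [3.142, 0.001, 3.092]
contact_force: [-1.4, -0.3, 5.4]
opening: 0.102
grasp_force: 40.7
```

```bash
python3 -m jog '[[[0,0,0],[0,0.01,0],-1],[[0,0,0],[0,0.02,0],-1],[[0,0,0],[0,0.02,0],-1],[[0,0,0],[0,0.02,0],-1],[[0,0,0],[0,0.02,0],-1],[[0,0,0],[0,0.015,0],-1],[[0,0,0],[0,0.01,0],-1],[[0,0,0],[0,0,0],-1],[[0,0,0],[0,0,0],-1]]'
python3 -m jog '[[[0,0,0],[0,0.003,0],-1],[[0,0,0],[0,0.003,0],-1],[[0,0,0],[0,0.002,0],-1],[[0,0,0],[0,0.002,0],-1],[[0,0,0],[0,0,0],-1]]'
```

```text
clock: 4.35
eef_pos: [569.4, 110.2, 96.3]
tcp_rot: [3.141, 0.002, 3.092]
contact_force: [-1.2, 2.1, 5.7]
opening: 0.106
grasp_force: 40.8
clock: 4.85
eef_pos: [569.6, 115.7, 96.3]
tcp_rot: [-3.136, 0.001, 3.094]
contact_force: [-0.2, -23.7, 10.1]
opening: 0.097
grasp_force: 41.5
```

```bash
python3 -m jog '[[[0,0,0],[0,-0.005,0],1],[[0,0,0],[0,0,0],1],[[0,0,0],[0,0,0],1],[[0,0,0],[0,0,0],1],[[0,0,0],[0,0,-0.02],1],[[0,0,0],[0,0,-0.04],1],[[0,0,0],[0.003,-0.03,-0.04],1],[[0,0,0],[0,-0.03,-0.04],1],[[0,0,0],[0,-0.03,-0.01],1],[[0,0,0],[0,-0.03,0],1],[[0,0,0],[0,-0.015,0],1],[[0,0,0],[0,0,0],1]]'
python3 -m jog '[[[0,0,0],[0,0,0],1]]'
python3 - <<'E'
from h import *
s=r.sense();cv2.imwrite('pics/w2.png',r.grab_frame('wrist')[:,:,::-1]);cv2.imwrite('pics/top2.png',r.grab_frame('top')[:,:,::-1])
np.savez('p2.npz',eef_pos=s['eef_pos'],tcp_rot=s['tcp_rot']);print(s['eef_pos'],s['tcp_rot'])
E
```

```text
clock: 6.05
eef_pos: [559.1, -21.4, 245.0]
tcp_rot: [-3.142, -0.0, 3.09]
contact_force: [-0.4, -0.4, 0.2]
opening: 0.999
grasp_force: 0.0
clock: 6.15
eef_pos: [559.2, -19.8, 244.7]
tcp_rot: [3.141, -0.001, 3.091]
contact_force: [-0.6, -0.0, -0.5]
opening: 1.001
grasp_force: 0.0
[559.20046791 -19.79411161 244.74033982] [ 3.14107310e+00 -8.32902174e-04  3.09121332e+00]
```

View pics/w2.png

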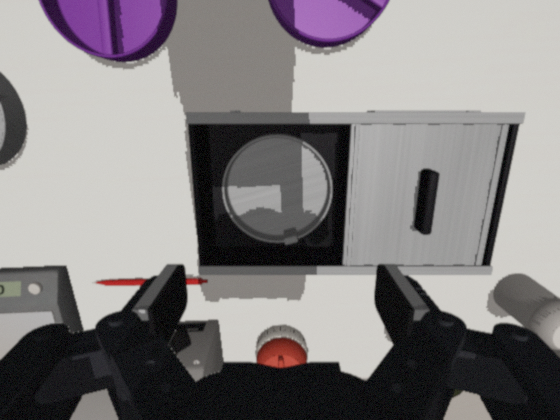

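The wrist view shows the well open. The base tray's ring is centred near (277,188) and a tab near (291,237) looks like the key. The cover is open on the right with its rib at (427,201). I'll crop for the key and fit the ring.

```bash
python3 - <<'E'
from h import *
im=cv2.imread('pics/w2.png');s=np.load('p2.npz')
c=cv2.resize(im[118:268,198:348],None,fx=4,fy=4,interpolation=cv2.INTER_CUBIC)
cv2.imwrite('pics/key.png',np.clip(c*1.5,0,255).astype(np.uint8))
m=np.array([[566.0,44.8]]);y=np.array([.05,.9988]);x=np.array([.9988,-.05])
q=[np.r_[m[0]+x*a+y*b,z] for a,b,z in((70,0,68),(-70,0,68),(0,-72,5),(0,-143,64))]
print(proj('wrist',q,s).round(1))
g=cv2.cvtColor(im,cv2.COLOR_BGR2GRAY)[125:262,203:346]
mask=(cv2.GaussianBlur(g,(3,3),0)>42).astype(np.uint8)
n,l,st,ce=cv2.connectedComponentsWithStats(mask);print(st[st[:,4]>300])
E
```

```text
[[344.1 264.1]
 [353.3 120.3]
 [273.7 182.9]
 [198.4 195.8]]
[[   0    0  143  137 9664]
 [  16    9  115  111 9783]]
```

View pics/key.png

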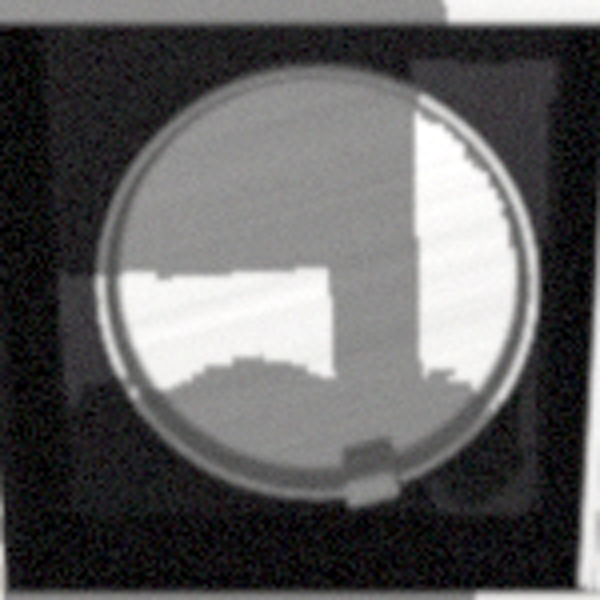

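The crop shows the key's top face at crop (373,490) and its inner side at (370,458). The rim runs from (97,280) to (540,280), with its top at (318,65).

```bash
python3 - <<'E'
from h import *
from scipy.optimize import least_squares
im=cv2.imread('pics/w2.png');s=np.load('p2.npz')
g=cv2.cvtColor(im,cv2.COLOR_BGR2GRAY)
def fit(P,r0):
    f=least_squares(lambda p:np.hypot(*(P-p[:2]).T)-p[2],[*P.mean(0),r0],loss='soft_l1',f_scale=1.);return f.x,np.abs(f.fun).mean()
m=np.zeros_like(g);m[125:262,203:346]=(cv2.GaussianBlur(g,(3,3),0)>42)[125:262,203:346]
n,l,st,ce=cv2.connectedComponentsWithStats(m)
k=[i for i in range(1,n) if 9000<st[i,4]<11000 and st[i,2]<120][0]
c=max(cv2.findContours((l==k).astype(np.uint8),0,1)[0],key=len)[:,0].astype(float)
P=onz('wrist',c,25,s)[:,:2]
a,e=fit(P,60);print('rim',a,e)
K=onz('wrist',np.array([[373,490],[372,440]])/4+[198,118],37,s);K[1]=onz('wrist',np.array([[370,441]])/4+[198,118],25,s)
print(K, [np.degrees(np.arctan2(*(k[:2]-a[:2])[::-1])) for k in K],[np.hypot(*(k[:2]-a[:2])) for k in K])
# grey tray in top view
im=cv2.imread('pics/top2.png');hs=cv2.cvtColor(im,cv2.COLOR_BGR2HSV)
g=cv2.cvtColor(im,cv2.COLOR_BGR2GRAY);m=(cv2.GaussianBlur(g,(3,3),0)<165).astype(np.uint8);m[:215]=0;m[280:]=0;m[:,:395]=0;m[:,470:]=0
c=max(cv2.findContours(m,0,1)[0],key=len)[:,0].astype(float)
P=onz('top',c,30)[:,:2];a,e=fit(P,60);print('tray',len(c),a,e)
b=np.array([[243,90],[198,330]])/6+[395,215];B=onz('top',b,30)[:,:2];d=B[0]-B[1];print(B,np.degrees(np.arctan2(d[1],d[0])))
E
```

```text
rim [567.12322276 -23.25758245  60.33919749] 0.576820016341936
[[620.46329103 -10.51477105  37.        ]
 [610.66087247 -10.57597273  25.        ]] [np.float64(13.435992586479722), np.float64(16.239740374351065)] [np.float64(54.841062411935795), np.float64(45.34699734405782)]
tray 157 [ 466.94029606 -344.80417487   63.30696652] 1.8121457929241864
[[ 509.22873336 -358.46751262]
 [ 410.41580129 -336.14298521]] -12.730937331277412
```

```bash
python3 -m jog '[[[0,0,0],[0.005,-0.02,0],1],[[0,0,0],[0.009,-0.035,0],1],[[0,0,0],[0.009,-0.036,0],1],[[0,0,0],[0.009,-0.036,0],1],[[0,0,0],[0.009,-0.036,0],1],[[0,0,0],[0.009,-0.036,0],1],[[0,0,0],[0.009,-0.036,0],1],[[0,0,0],[0.009,-0.036,0],1],[[0,0,0],[0.009,-0.036,0],1],[[0,0,0.085],[0.005,-0.023,0],1],[[0,0,0.086],[0,0,0],1],[[0,0,0],[0,0,0],1]]'
python3 -m jog '[[[0,0,0],[0,0,0],1],[[0,0,0],[0,0,0],1]]'
python3 - <<'E'
from h import *
s=r.sense();im=r.grab_frame('wrist')[:,:,::-1].copy();cv2.imwrite('pics/w3.png',im)
np.savez('p3.npz',eef_pos=s['eef_pos'],tcp_rot=s['tcp_rot']);print(s['clock'],s['eef_pos'],s['tcp_rot'])
u=proj('wrist',[[467,-345,30]],s)[0].astype(int);print(u)
x0,y0=np.clip(u-75,0,None);cv2.imwrite('pics/tr.png',cv2.resize(im[y0:y0+150,x0:x0+150],None,fx=4,fy=4,interpolation=cv2.INTER_CUBIC));print(x0,y0)
E
```

```text
clock: 7.45
eef_pos: [461.3, -345.6, 244.8]
tcp_rot: [3.141, -0.001, 2.919]
contact_force: [-0.5, 0.5, -0.5]
opening: 1.0
grasp_force: 0.0
clock: 7.65
eef_pos: [461.5, -344.9, 245.1]
tcp_rot: [3.141, -0.0, 2.924]
contact_force: [-0.0, 0.5, 0.7]
opening: 0.999
grasp_force: 0.0
7.65 [ 461.46594332 -344.94568807  245.06182477] [ 3.14132266e+00 -2.52175191e-04  2.92398941e+00]
[281 189]
206 114
```

View pics/tr.png

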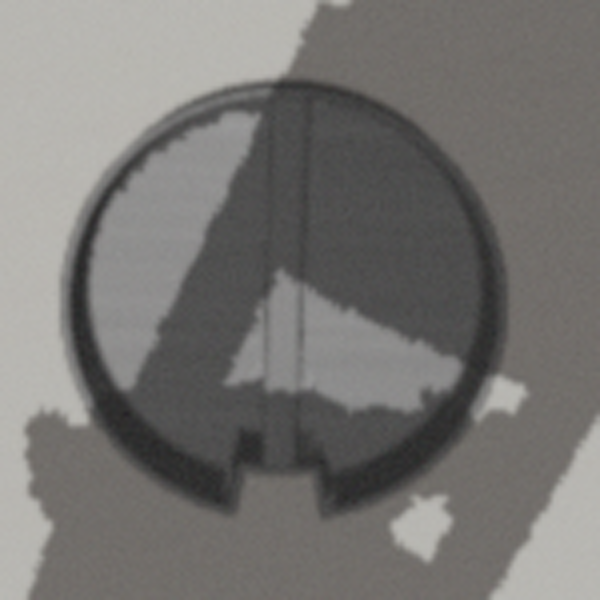

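The crop shows the bar running from (290,97) to (282,460), the notch mouth between (235,515) and (325,517), and the rim from (63,290) to (507,290).

```bash
python3 - <<'E'
from h import *
from scipy.optimize import least_squares
s=np.load('p3.npz')
W=lambda p:onz('wrist',np.array(p)/4+[206,114],30,s)[:,:2]
P=W([[63,290],[507,290],[290,80],[235,515],[325,517],[130,160],[450,160]])
f=least_squares(lambda p:np.hypot(*(P-p[:2]).T)-60,P.mean(0),loss='soft_l1');c=f.x;print('c',c,f.fun.round(1))
b=W([[282,460],[290,97]]);d=b[0]-b[1];a=np.arctan2(d[1],d[0]);print(b,np.degrees(a))
n=W([[280,516],[280,469]]);print(np.degrees(np.arctan2(*(n-c).T[::-1])),np.hypot(*(n-c).T))
d/=np.hypot(*d);print('bar offset',np.cross(d,c-b[1]))
Rt=R.from_euler('xyz',s['tcp_rot']).as_matrix();print('tool delta to c',Rt.T@np.r_[c-s['eef_pos'][:2],0],'yaw now',np.degrees(s['tcp_rot'][2]))
E
```

```text
c [ 469.31291794 -349.49968103] [-0.7 -1.   0.7 -0.4 -0.5 -3.  -1.3]
[[ 509.64626428 -359.48663372]
 [ 414.39384313 -336.10688974]] -13.790642374522063
[-14.08445289 -14.54525799] [58.22946085 44.21639473]
bar offset 0.08460576865007496
tool delta to c [-8.64508612e+00 -2.75251521e+00 -2.92323036e-03] yaw now 167.53225281075783<stdin>:9: DeprecationWarning: Arrays of 2-dimensional vectors are deprecated. Use arrays of 3-dimensional vectors instead. (deprecated in NumPy 2.0)
```

```bash
python3 -m jog '[[[0,0,0.026],[0,0,0],-0.1],[[0,0,0],[-0.008,-0.003,0.03],-0.1],[[0,0,0],[0,0,0.04],-0.1],[[0,0,0],[0,0,0.04],-0.1],[[0,0,0],[0,0,0.04],-0.1],[[0,0,0],[0,0,0.02],-0.1],[[0,0,0],[0,0,0],-0.1],[[0,0,0],[0,0,0],-0.1]]'
python3 -m jog '[[[0,0,0],[0,0,0.012],-0.1],[[0,0,0],[0,0,0.012],-0.1],[[0,0,0],[0,0,0.012],-0.1],[[0,0,0],[0,0,0],-0.1],[[0,0,0],[0,0,0],-0.1]]'
```

```text
clock: 8.5
eef_pos: [468.3, -350.7, 75.6]
tcp_rot: [3.142, -0.0, 2.895]
contact_force: [0.4, -0.7, 0.6]
opening: 0.45
grasp_force: 0.0
clock: 9.0
eef_pos: [467.8, -350.5, 38.8]
tcp_rot: [3.141, -0.001, 2.895]
contact_force: [-0.4, 0.1, -0.0]
opening: 0.454
grasp_force: 0.0
```

```bash
python3 -m jog '[[[0,0,0],[0,0,0],-1],[[0,0,0],[0,0,0],-1],[[0,0,0],[0,0,0],-1],[[0,0,0],[0,0,0],-1],[[0,0,0],[0,0,0],-1],[[0,0,0],[0,0,0],-1]]' 60
python3 -m jog '[[[0,0,0],[0,0,-0.01],-1],[[0,0,0],[0,0,-0.03],-1],[[0,0,0],[0,0,-0.04],-1],[[0,0,0],[0,0,-0.04],-1],[[0,0,0],[0,0,-0.03],-1],[[0,0,0],[0,0,0],-1],[[0,0,0],[0,0,0],-1],[[0,0,0],[0,0,0],-1]]'
python3 - <<'E'
from h import *
s=r.sense();im=r.grab_frame('wrist')[:,:,::-1].copy();cv2.imwrite('pics/w4.png',im)
np.savez('p4.npz',eef_pos=s['eef_pos'],tcp_rot=s['tcp_rot']);print(s['eef_pos'],s['tcp_rot'],s['opening'])
cv2.imwrite('pics/w4c.png',cv2.resize(im[170:400,160:400],None,fx=2.5,fy=2.5))
E
```

```text
clock: 9.6
eef_pos: [468.4, -350.9, 39.8]
tcp_rot: [-3.141, 0.001, 2.895]
contact_force: [-0.8, 0.7, 5.7]
opening: 0.098
grasp_force: 60.3
clock: 10.4
eef_pos: [467.1, -350.0, 187.7]
tcp_rot: [3.141, -0.003, 2.895]
contact_force: [-0.2, -0.6, -3.6]
opening: 0.094
grasp_force: 59.3
[ 467.0607645  -349.98134249  187.71215931] [ 3.14058583e+00 -2.52898083e-03  2.89485192e+00] 0.09449135674027052
```

View pics/w4c.png

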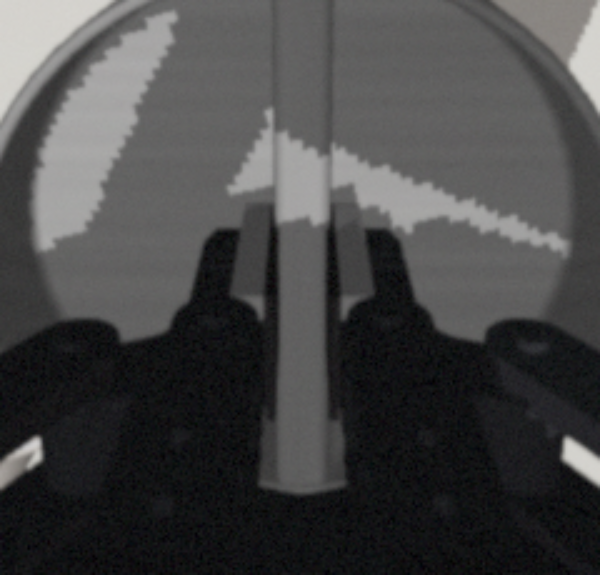

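The held tray is level with its bar vertical in the picture, at crop x of about 300. I'll fit its rim in tool coordinates, so that camera bias cancels against the base tray measurement.

```bash
python3 - <<'E'
from h import *
from scipy.optimize import least_squares
im=cv2.imread('pics/w4.png');s=np.load('p4.npz');g=cv2.GaussianBlur(cv2.cvtColor(im,cv2.COLOR_BGR2GRAY),(3,3),0).astype(int)
zr=s['eef_pos'][2]-39.5+30
c0=s['eef_pos'][:2]; Rt=R.from_euler('xyz',s['tcp_rot']).as_matrix()
# radial scan on rim plane around TCP, print gradient peaks
pts=[]
for t in np.radians(np.arange(-80,81,5)):
    d=(Rt@[np.cos(t),np.sin(t),0])[:2]
    rr=np.arange(50,70,.25);uv=proj('wrist',np.c_[c0+rr[:,None]*d,np.full(len(rr),zr)],s)
    ok=(uv[:,0]>1)&(uv[:,0]<558)&(uv[:,1]>1)&(uv[:,1]<418)
    if ok.sum()<30: continue
    v=cv2.remap(g.astype(np.float32),uv[:,0].astype(np.float32)[None],uv[:,1].astype(np.float32)[None],1)[0]
    gr=np.abs(v[4:]-v[:-4]);gr[~ok[4:]]=0
    j=gr.argmax();pts.append((np.degrees(t),rr[j+2],gr[j]));
pts=np.array(pts);print(pts.round(1).tolist())
T=np.radians(pts[:,0]);P=np.c_[np.cos(T),np.sin(T)]*pts[:,1:2]
f=least_squares(lambda p:np.hypot(*(P-p[:2]).T)-p[2],[0,0,60],loss='soft_l1',f_scale=.5);print('centre in tool mm',f.x,np.abs(f.fun).mean())
E
```

```text
[[-80.0, 56.2, 55.2], [-75.0, 56.2, 58.4], [-70.0, 56.2, 58.4], [-65.0, 56.2, 59.5], [-60.0, 56.2, 58.2], [-55.0, 56.2, 60.7], [-50.0, 56.2, 59.2], [-45.0, 56.2, 64.7], [-40.0, 56.2, 59.5], [-35.0, 59.0, 59.9], [-30.0, 59.2, 73.8], [-25.0, 59.8, 93.0], [-20.0, 60.5, 96.0], [-15.0, 60.8, 105.0], [-10.0, 61.2, 106.7], [-5.0, 61.5, 102.8], [0.0, 61.8, 50.3], [5.0, 61.8, 52.7], [10.0, 61.5, 52.7], [15.0, 61.2, 53.4], [20.0, 61.0, 54.5], [25.0, 60.5, 51.6], [30.0, 60.0, 47.7], [35.0, 59.8, 40.7], [40.0, 59.5, 41.1], [45.0, 59.5, 38.0], [50.0, 59.5, 90.4], [55.0, 59.5, 92.1], [60.0, 59.5, 90.1], [65.0, 59.5, 89.6], [70.0, 59.5, 85.7], [75.0, 59.5, 88.3], [80.0, 59.5, 83.7]]
centre in tool mm [ 4.5853959   1.52281935 56.17520479] 0.7257017750100592
```

```bash
python3 -m jog '[[[0,0,-0.08],[0,0,0],-1],[[0,0,-0.12],[0,0,0],-1],[[0,0,-0.12],[0,0,0],-1],[[0,0,-0.1],[0,0,0],-1],[[0,0,-0.062],[0,0,0],-1],[[0,0,0],[0,0,0],-1]]'
python3 -m jog '[[[0,0,0],[-0.008,0.014,0],-1],[[0,0,0],[-0.017,0.029,0],-1],[[0,0,0],[-0.02,0.034,0],-1],[[0,0,0],[-0.02,0.034,0],-1],[[0,0,0],[-0.02,0.034,0],-1],[[0,0,0],[-0.02,0.034,0],-1],[[0,0,0],[-0.02,0.034,0],-1],[[0,0,0],[-0.02,0.034,0],-1],[[0,0,0],[-0.015,0.025,0],-1],[[0,0,0],[-0.01,0.017,0],-1],[[0,0,0],[-0.003,0.005,0],-1],[[0,0,0],[0,0,0],-1]]'
python3 -m jog '[[[0,0,0],[0,0,0],-1],[[0,0,0],[0,0,0],-1],[[0,0,0],[0,0,0],-1]]'
```

```text
clock: 11.05
eef_pos: [467.4, -350.2, 187.6]
tcp_rot: [3.139, -0.002, -2.906]
contact_force: [0.0, 0.5, -2.8]
opening: 0.098
grasp_force: 59.2
clock: 12.25
eef_pos: [567.4, -23.4, 188.7]
tcp_rot: [3.141, -0.001, -2.906]
contact_force: [-0.2, -0.2, -2.7]
opening: 0.1
grasp_force: 59.2
clock: 12.55
eef_pos: [567.5, -25.3, 189.2]
tcp_rot: [-3.142, -0.0, -2.908]
contact_force: [-0.9, 0.5, -2.3]
opening: 0.101
grasp_force: 59.2
```

```bash
python3 -m jog '[[[0,0,0],[0,0.0007,0.015],-1],[[0,0,0],[0,0,0.03],-1],[[0,0,0],[0,0,0.03],-1],[[0,0,0],[0,0,0.02],-1],[[0,0,0],[0,0,0.007],-1],[[0,0,0],[0,0,0],-1],[[0,0,0],[0,0,0],-1],[[0,0,0],[0,0,0],-1]]'
python3 -m jog '[[[0,0,0],[0,0,0.003],-1],[[0,0,0],[0,0,0.003],-1],[[0,0,0],[0,0,0.003],-1],[[0,0,0],[0,0,0.003],-1],[[0,0,0],[0,0,0],-1],[[0,0,0],[0,0,0],-1]]'
```

```text
clock: 13.35
eef_pos: [568.6, -23.9, 88.5]
tcp_rot: [-3.141, 0.002, -2.907]
contact_force: [0.3, 0.4, -3.5]
opening: 0.097
grasp_force: 59.2
clock: 13.95
eef_pos: [567.5, -23.8, 75.0]
tcp_rot: [3.141, -0.0, -2.906]
contact_force: [-0.1, 0.0, -3.6]
opening: 0.098
grasp_force: 59.2
```

```bash
python3 -m jog '[[[0,0,0],[0,0,0.002],-1],[[0,0,0],[0,0,0.002],-1],[[0,0,0],[0,0,0.002],-1],[[0,0,0],[0,0,0],-1],[[0,0,0],[0,0,0],-1]]'
python3 -m jog '[[[0,0,0],[0,0,0.0015],-1],[[0,0,0],[0,0,0.0015],-1],[[0,0,0],[0,0,0.0015],-1],[[0,0,0],[0,0,0],-1],[[0,0,0],[0,0,0],-1]]'
```

```text
clock: 14.45
eef_pos: [567.6, -23.8, 69.1]
tcp_rot: [3.142, -0.0, -2.906]
contact_force: [-0.6, 0.5, -2.3]
opening: 0.098
grasp_force: 59.2
clock: 14.95
eef_pos: [567.6, -23.8, 64.8]
tcp_rot: [3.142, 0.0, -2.906]
contact_force: [-1.5, -0.4, 0.3]
opening: 0.097
grasp_force: 59.6
```

The weight came off the wrist at TCP z of about 64.8, the seated height, so the key is in the notch. I'll settle it, release, back out and look.

```bash
python3 -m jog '[[[0,0,0],[0,0,0.0005],-1],[[0,0,0],[0,0,0],-1],[[0,0,0],[0,0,0],-0.7],[[0,0,0],[0,0,0],-0.5],[[0,0,0],[0,0,0],-0.3],[[0,0,0],[0,0,0],-0.2],[[0,0,0],[0,0,0],-0.2]]'
python3 -m jog '[[[0,0,0],[0,0,-0.01],-0.2],[[0,0,0],[0,0,-0.02],-0.2],[[0,0,0],[0,0,-0.04],-0.2],[[0,0,0],[0,0,-0.05],-0.2],[[0,0,0],[0,0,-0.05],-0.2],[[0,0,0],[0,0,-0.01],-0.2],[[0,0,0],[0,0,0],-0.2],[[0,0,0],[0,0,0],-0.2]]'
python3 - <<'E'
from h import *
s=r.sense();im=r.grab_frame('wrist')[:,:,::-1].copy();cv2.imwrite('pics/w5.png',im)
np.savez('p5.npz',eef_pos=s['eef_pos'],tcp_rot=s['tcp_rot']);print(s['eef_pos'],s['tcp_rot'],s['opening'])
u=proj('wrist',[[567,-23,50]],s)[0].astype(int)
x0,y0=np.clip(u-75,0,None);cv2.imwrite('pics/w5c.png',np.clip(1.4*cv2.resize(im[y0:y0+150,x0:x0+150],None,fx=4,fy=4,interpolation=cv2.INTER_CUBIC),0,255).astype(np.uint8));print(x0,y0)
E
```

```text
clock: 15.65
eef_pos: [567.6, -23.8, 64.2]
tcp_rot: [3.142, -0.0, -2.906]
contact_force: [0.4, -0.6, -0.8]
opening: 0.401
grasp_force: 0.0
clock: 16.45
eef_pos: [566.9, -23.8, 243.5]
tcp_rot: [3.141, -0.001, -2.906]
contact_force: [0.4, -0.1, 0.0]
opening: 0.4
grasp_force: 0.0
[566.91361316 -23.75874486 243.48627407] [ 3.14130221e+00 -9.50787888e-04 -2.90639825e+00] 0.39952667389435415
205 114
```

View pics/w5c.png

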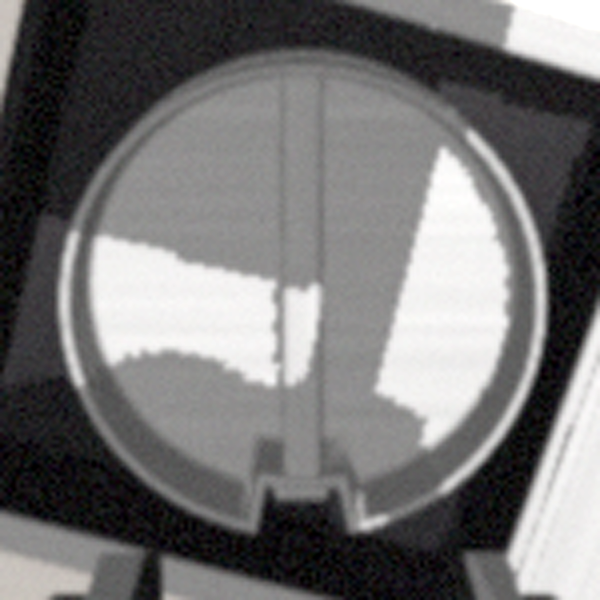

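The crop shows the notched tray lying level and centred in the well, with the notch (255..350, 480..525) facing the key. I'll do a numeric check of its rim height, then go back to the rib.

```bash
python3 - <<'E'
from h import *
from scipy.optimize import least_squares
s=np.load('p5.npz');q=np.array([[58,300],[548,290],[110,150],[130,470],[480,470],[470,128],[250,532],[352,532]])/4+[205,114]
for z in (55,67):
    P=onz('wrist',q,z,s)[:,:2]
    f=least_squares(lambda p:np.hypot(*(P-p[:2]).T)-p[2],[567,-23,60],loss='soft_l1');print(z,f.x.round(1),f.fun.round(1))
E
python3 -m jog '[[[0,0,0.1],[0,0,0],1],[[0,0,0.1],[0,0,0],1],[[0,0,0.085],[0,0,0],1],[[0,0,0],[0.002,0.02,0],1],[[0,0,0],[0.002,0.035,0],1],[[0,0,0],[0,0.035,0],1],[[0,0,0],[0,0.03,0],1],[[0,0,0],[0,0.018,0],1],[[0,0,0],[0,0,0],1],[[0,0,0],[0,0,0],1],[[0,0,0],[0,0,0],1]]' 40
```

```text
55 [568.6 -22.7  60. ] [-0.1  0.1  0.3  0.1  1.  -0.5 -0.3 -0.5]
67 [565.8 -23.4  57.6] [-0.1  0.1  0.3  0.1  0.9 -0.5 -0.3 -0.5]
clock: 17.6
eef_pos: [570.0, 113.3, 243.2]
tcp_rot: [-3.141, -0.002, 3.091]
contact_force: [0.1, 0.5, 0.0]
opening: 0.999
grasp_force: 0.0
```

The rim fits a 60 mm radius exactly at z = 55 (it would be 57.6 mm at the unseated height), so the tray is seated. Next I pinch the rib and close the cover.

```bash
python3 -m jog '[[[0,0,0],[0,0.001,0.03],1],[[0,0,0],[0,0,0.04],1],[[0,0,0],[0,0,0.04],1],[[0,0,0],[0,0,0.025],1],[[0,0,0],[0,0,0.011],1],[[0,0,0],[0,0,0],-1],[[0,0,0],[0,0,0],-1],[[0,0,0],[0,0,0],-1],[[0,0,0],[0,0,0],-1],[[0,0,0],[0,0,0],-1],[[0,0,0],[0,0,0],-1]]'
```

```text
clock: 18.7
eef_pos: [571.0, 115.2, 99.3]
tcp_rot: [3.142, 0.001, 3.092]
contact_force: [-2.7, -1.6, 6.6]
opening: 0.1
grasp_force: 40.3
```

```bash
python3 -m jog '[[[0,0,0],[0,-0.01,0],-1],[[0,0,0],[0,-0.02,0],-1],[[0,0,0],[0,-0.02,0],-1],[[0,0,0],[0,-0.02,0],-1],[[0,0,0],[0,-0.02,0],-1],[[0,0,0],[0,-0.02,0],-1],[[0,0,0],[0,-0.015,0],-1],[[0,0,0],[0,-0.01,0],-1],[[0,0,0],[0,0,0],-1],[[0,0,0],[0,0,0],-1]]'
```

```text
clock: 19.7
eef_pos: [564.2, -20.3, 99.2]
tcp_rot: [-3.141, 0.001, 3.091]
contact_force: [-2.7, -1.6, 6.7]
opening: 0.099
grasp_force: 40.5
```

```bash
python3 -m jog '[[[0,0,0],[0,-0.003,0],-1],[[0,0,0],[0,-0.002,0],-1],[[0,0,0],[0,-0.002,0],-1],[[0,0,0],[0,-0.002,0],-1],[[0,0,0],[0,0,0],-1]]'
```

```text
clock: 20.2
eef_pos: [563.9, -26.9, 99.2]
tcp_rot: [3.139, 0.001, 3.091]
contact_force: [-1.2, 11.1, 5.2]
opening: 0.103
grasp_force: 40.6
```

```bash
python3 -m jog '[[[0,0,0],[0,-0.001,0],-1],[[0,0,0],[0,0,0],1],[[0,0,0],[0,0,0],1],[[0,0,0],[0,0,0],1],[[0,0,0],[0,0,0],1],[[0,0,0],[0,0,-0.02],1],[[0,0,0],[0,0,-0.04],1],[[0,0,0],[0,0,-0.04],1],[[0,0,0],[0,0,-0.03],1],[[0,0,0],[0,0,0],1],[[0,0,0],[0,0,0],1],[[0,0,0],[0,0,0],1]]'
python3 - <<'E'
from h import *
s=r.sense();im=r.grab_frame('wrist')[:,:,::-1].copy()
np.savez('p6.npz',eef_pos=s['eef_pos'],tcp_rot=s['tcp_rot']);cv2.imwrite('pics/w6.png',im)
g=cv2.cvtColor(im,cv2.COLOR_BGR2GRAY)
u=proj('wrist',[[564,-27,85]],s)[0].astype(int);print(s['eef_pos'],u)
m=(g<45).astype(np.uint8)
n,l,st,ce=cv2.connectedComponentsWithStats(m)
for i in range(1,n):
    if 200<st[i,4]<4000: print(st[i],ce[i].round(1),onz('wrist',ce[i],85,s).round(1))
E
```

```text
clock: 21.4
eef_pos: [562.5, -29.7, 227.0]
tcp_rot: [-3.142, -0.002, 3.092]
contact_force: [-0.5, 0.7, -0.2]
opening: 1.002
grasp_force: 0.0
[562.51036026 -29.67073429 226.99602514] [283 205]
[ 44   0  39  39 352] [59.6 14.9] [[ 415.  -180.1   85. ]]
[110   0  10  46 246] [114.2  22.3] [[ 421.6 -142.    85. ]]
[107   0  73  54 864] [155.7  30.1] [[ 428. -113.   85.]]
[283   0  91  39 502] [318.3  25.5] [[430.8   4.5  85. ]]
[194 121  16 150 704] [201.7 191.8] [[549.3 -94.1  85. ]]
[279 168  11  70 711] [284.1 202.2] [[561.6 -26.2  85. ]]
```

The rib is at y = -26, after 142 mm of travel from stop to stop, so the cover is shut. The arm is clear, so I hand in.

```bash
python3 -c "
from rig import r
print(r.sign_off())"
```

```text
the job is handed in; nothing more can be done
None
```

The cover was opened, the notched tray seated on the base tray with its notch on the key, the cover shut again and the job handed in at about 21.5 s; the sign-off gave no verdict, and I did not check the cup, jar or shaker in a picture afterwards, though no move went near them.

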